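# Put the mixed-up fastener bins back on their own colour plates

## Robot

A 6-joint arm with a two-finger parallel gripper is mounted at the origin on the work surface. World frame = base frame: x ahead of the robot, y to its left, z up, the work surface at z = 0. Lengths are in m, angles in rad, forces in N, time in s.
With the tool pointing down it reaches from about 0.35 to 0.975 m from the base axis. Payload 4.9 kg.
Tool frame: the origin (TCP) lies at the very end of the fingers, on their centre line; the grasp point (between the pads) lies 19 mm behind it (ctrl.grasp_offset is the distance from the TCP to the grasp point, in m); z points along the fingers, y is the line along which they close (so a half turn about z gives the same grasp; the last joint's range is limited). The gripper opens to 85 mm and grips with 20 to 120 N. Pads are 22 mm wide; open, the fingers measure 114 mm over their backs; the gripper's body (76 mm by 85 mm) begins 54 mm behind the grasp point. The pads swing forward as they close: fully open they stand 13 mm farther back than shut.
Start: joints at [1.058, 0.053, 1.613, -0, 1.476, -0.119], TCP at [0.24, 0.577, 0.231] pointing down, gripper open.
Joint ranges: [-3.01, 3.01], [-1.01, 2.22], [0.06, 2.58], [-1.02, 4.17], [0.09, 2.62], [-3.14, 3.14]. Speed limits (rad/s): [2.57, 2.57, 3.14, 3.14, 3.14, 3.14].

## Interface

Orientations are given as a rotation vector (axis times angle).
In Python, from station import ctrl, optics gives the robot as it stands.
- The arm moves only by the shell command python3 -m handwheel 'ROWS' [OPENING] [FORCE]. ROWS is JSON, a list of rows, each an object of numbers: "tx", "ty", "tz": the shift along the tool's x, y, z in mm; "roll": the turn about the tool's z in rad. A call has 1 to 12 rows; each row shifts and turns the commanded pose from where the row before left it, along the tool's axes as they then stand; what a row does not reach is not made up. A row lasts 1/12 s, in which the tool goes at most 41.7 mm and 7.16 degrees, less where a joint would pass 70% of its speed; a pose out of reach is approached as far as the arm can. A call with a gripper value outside its range is refused whole. OPENING is the finger opening in mm, from 0 to 85.4, set as the call begins (- or left out, the last holds). The fingers move at their own pace and stop on an object; FORCE is the grip in N (left out, the last holds). Time passes only in rows, so rows that do not move let the fingers close. It gives the time, the measured TCP pose, the force, the opening and the grip force at its end, in the units of the state.
- ctrl.get_obs(): the state, without advancing time (a new reading comes with each control period).
- optics.get_image(name): name is "side" or "top"; returns (picture, depth): 384x512x3 uint8, red, green, blue; 384x512 float32, m along the optical axis (not along the pixel's ray), 0 where there is no reading.
- optics.camera_params(name): a dict with "mtx" (3x3 intrinsics, pixels), "extrinsics" (4x4, takes a point from camera to world coordinates). Camera axes: x right, y down, z forward; pixel columns grow to the right and rows downward; lengths in m; the calibration is good to about 2 mm. A picture is of the moment at which its call begins. camera_params takes no time and is no camera call.
- ctrl.finish_job(): hands the job in; it is judged then, once.
The state is a dict: "t": time; "q": joint angles; "dq": joint speeds; "effort": joint torques, N m; "tool_pos": TCP position; "tool_rot": TCP orientation; "contact_force": force on the tool from outside, world axes, zero at the start; "wrist_torque": the same for the moment, N m; "opening": finger opening in m; "grip_force": force on a finger pad.
Only numpy, scipy, OpenCV 4.12 (cv2) and the standard library are available. Lean on these libraries where they do the work, as an engineer would, in place of code of your own. Each camera call takes 0.05 s, during which the arm holds its last target. There are 200 camera calls.

## Task

The four fastener bins at the drilling bench stand on each other's plates: put every bin back on the plate of its own colour, upright, in the middle of the plate and lined up with it (either way round). The bench is covered in oily swarf, so set bins down only on plates, never on the bare bench; the white plate is free for parking a bin on the way. Carry the bins level so nothing spills, and leave the spray can where it is.

Things in the scene. Friction and masses are not known exactly. Their poses are not given: they have to be found in the camera images.
- bin_red: small open red plastic parts bin holding steel hex bolts (fixed in it, up to 36 mm high): 76 mm long (x), 52 mm wide (y), 42 mm high, walls 3 mm, about 0.2 to 0.4 kg; origin at the centre of its underside, z up; a white paper label on its -x end. At the start it stands, up to 40 degrees askew, on a plate of another colour
- bin_blue: small open blue plastic parts bin holding brass nuts (fixed in it, up to 36 mm high): 76 mm long (x), 52 mm wide (y), 42 mm high, walls 3 mm, about 0.2 to 0.4 kg; origin at the centre of its underside, z up; a white paper label on its -x end. At the start it stands, up to 40 degrees askew, on a plate of another colour
- bin_yellow: small open yellow plastic parts bin holding aluminium washers (fixed in it, up to 36 mm high): 76 mm long (x), 52 mm wide (y), 42 mm high, walls 3 mm, about 0.2 to 0.4 kg; origin at the centre of its underside, z up; a white paper label on its -x end. At the start it stands, up to 40 degrees askew, on a plate of another colour
- bin_green: small open green plastic parts bin holding copper-coloured dowel pins (fixed in it, up to 36 mm high): 76 mm long (x), 52 mm wide (y), 42 mm high, walls 3 mm, about 0.2 to 0.4 kg; origin at the centre of its underside, z up; a white paper label on its -x end. At the start it stands, up to 40 degrees askew, on a plate of another colour
- plate_red: flat red plastic parking plate fixed to the bench: 110 mm long (x), 84 mm wide (y), 6 mm thick, no rim; origin at the centre of its underside (on the bench, z = 0), z up; the home of the red bin
- plate_blue: flat blue plastic parking plate fixed to the bench: 110 mm long (x), 84 mm wide (y), 6 mm thick, no rim; origin at the centre of its underside (on the bench, z = 0), z up; the home of the blue bin
- plate_yellow: flat yellow plastic parking plate fixed to the bench: 110 mm long (x), 84 mm wide (y), 6 mm thick, no rim; origin at the centre of its underside (on the bench, z = 0), z up; the home of the yellow bin
- plate_green: flat green plastic parking plate fixed to the bench: 110 mm long (x), 84 mm wide (y), 6 mm thick, no rim; origin at the centre of its underside (on the bench, z = 0), z up; the home of the green bin
- plate_white: flat white plastic parking plate fixed to the bench: 110 mm long (x), 84 mm wide (y), 6 mm thick, no rim; origin at the centre of its underside (on the bench, z = 0), z up; nobody's home: the free spot, empty at the start
- spray_can: orange spray can standing upright, 54 mm in diameter, 160 mm high, origin at the centre of its underside; leave it alone
Not all that is in view belongs to the job. What is shaped like the bin_red but pink, purple or turquoise is not meant.

How it is judged:
By the outcome, as a careful person would: the job done as asked, in the order asked, and still so for the second after the job is handed in, with the robot touching nothing.
It also fails if it takes over 134 s, if anything falls off the work surface, if the arm or the gripper's body presses on something with over 40 N, if the wrist force passes 120 N, or if a joint passes its speed limit or range.

## Working session

There is one attempt and no reset: what is moved stays moved. The work goes in short steps, Python scripts to look and compute and a shell command to move; the robot and the scene stay as the last step left them, time stands still between calls to the robot, and variables do not carry over. Pictures are saved under pics/ and viewed, at most 14 in all, crops included, and the job is handed in when it is done.

```bash
mkdir -p pics; ls
python3 - <<'E'
from station import ctrl,optics
import cv2,numpy as np
for n in("top","side"):
    im,d=optics.get_image(n); np.savez("pics/%s0.npz"%n,im=im,d=d)
    p=optics.camera_params(n); print(n,p["mtx"],p["extrinsics"])
    cv2.imwrite("pics/%s0.png"%n,cv2.resize(im[...,::-1],(800,600),interpolation=cv2.INTER_CUBIC))
o=ctrl.get_obs();print(o["t"],o["tool_pos"],o["tool_rot"],o["opening"],ctrl.grasp_offset)
E
```

```text
pics
top [[468.98724272   0.         256.00279701]
 [  0.         468.98724272 191.70461014]
 [  0.           0.           1.        ]] [[ 0.01076297 -0.99043736  0.13754267  0.42851223]
 [-0.99969624 -0.01370796 -0.02048218  0.10646191]
 [ 0.02217175 -0.13728044 -0.99028405  1.17580077]
 [ 0.          0.          0.          1.        ]]
side [[442.51403227   0.         255.51918734]
 [  0.         442.51403227 192.63893208]
 [  0.           0.           1.        ]] [[ 0.96373854 -0.1558319   0.21662051  0.34077383]
 [-0.2668152  -0.57551591  0.77304016 -0.83679691]
 [ 0.00420423 -0.80280624 -0.59622518  0.74633405]
 [ 0.          0.          0.          1.        ]]
0.1 [0.23955409 0.57664765 0.23014742] [-6.14594248e-01 -3.08030689e+00  2.84920153e-03] 0.08532794137288673 0.0187
```

View pics/top0.png

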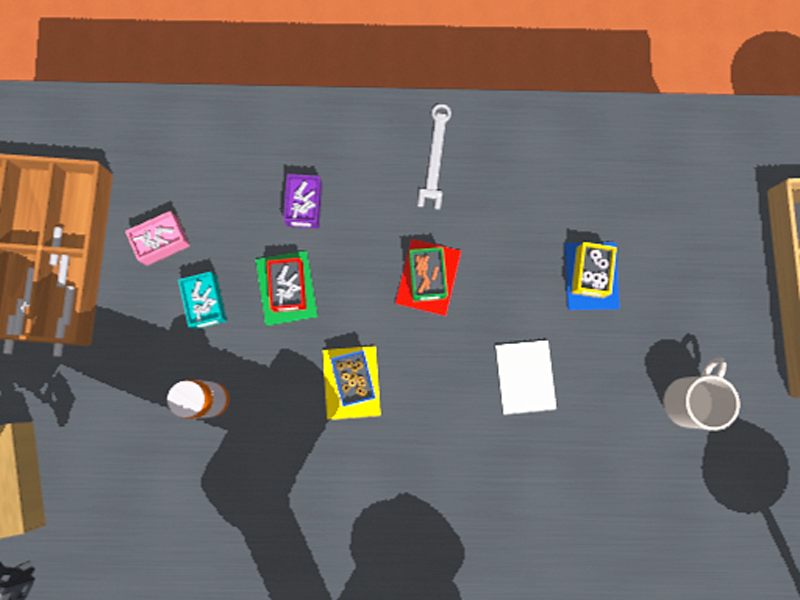

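View pics/side0.png

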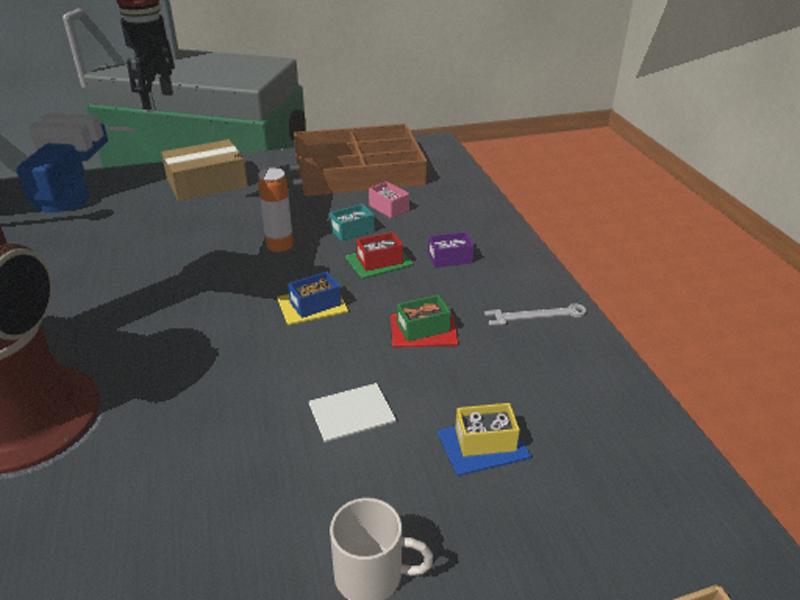

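The top view (800 px scale) shows the red bin on the green plate at (286,285), green on red at (428,275), blue on yellow at (352,378) and yellow on blue at (595,270). The white plate at (525,377) is empty, the spray can is at (198,398), and the pink, purple and turquoise bins are decoys. The side view agrees: yellow bin (487,430), green (425,318), red (380,250), blue (315,295), white plate (352,410).

```bash
cat > h.py <<'E'
from station import ctrl,optics
import cv2,numpy as np
HUE={"red":[(0,6),(174,180)],"green":[(48,78)],"blue":[(102,122)],"yellow":[(24,34)]}
def grab(n):
    im,d=optics.get_image(n); return im,d
def cloud(n,im,d):
    p=optics.camera_params(n);K=np.array(p["mtx"]);E=np.array(p["extrinsics"])
    v,u=np.mgrid[:384,:512]
    c=np.stack([(u-K[0,2])/K[0,0]*d,(v-K[1,2])/K[1,1]*d,d],-1)
    return c@E[:3,:3].T+E[:3,3]
def mask(im,c):
    h=cv2.cvtColor(im,cv2.COLOR_RGB2HSV).astype(int)
    if c=="white": return (h[...,1]<25)&(h[...,2]>170)
    return np.any([(h[...,0]>=a)&(h[...,0]<=b) for a,b in HUE[c]],0)&(h[...,1]>110)&(h[...,2]>40)
def rect(P,L=None,W=None):
    (x,y),(a,b),t=cv2.minAreaRect((P[:,:2]*1000).astype(np.float32))
    if a<b:a,b,t=b,a,t+90
    return x,y,a,b,(t+90)%180-90
def measure(views):
    out={}
    for c in["red","green","blue","yellow","white"]:
        for n,(im,d) in views.items():
            P=cloud(n,im,d);m=mask(im,c)&(d>0)&(P[...,0]>.3)&(P[...,0]<.8)&(abs(P[...,1])<.5)
            for k,lo,hi in(("plate",-.006,.013),("bin",.020,.06)):
                mm=(m&(P[...,2]>lo)&(P[...,2]<hi)).astype(np.uint8)
                N,lab,st,_=cv2.connectedComponentsWithStats(mm,connectivity=8)
                keep=np.isin(lab,[i for i in range(1,N) if st[i,4]>=(15 if k=="bin" else 25)])
                if keep.sum()<40: continue
                Q=P[keep];z=np.percentile(Q[:,2],[50,97])*1000
                r=rect(Q);out[c,k,n]=r
                print(f"{c:7}{k:6}{n:5} n={len(Q):4} x={r[0]:6.1f} y={r[1]:6.1f} {r[2]:5.1f}x{r[3]:5.1f} ang={r[4]:6.1f} z50={z[0]:.1f} z97={z[1]:.1f}")
    return out
E
python3 - <<'E'
from h import *
v={n:(lambda f:(f["im"],f["d"]))(np.load(f"pics/{n}0.npz")) for n in("top","side")}
measure(v)
from scipy.spatial.transform import Rotation as R
M=R.from_rotvec(ctrl.get_obs()["tool_rot"]).as_matrix();print(M.round(3))
E
```

```text
red    plate top   n= 698 x= 630.6 y=  37.5 112.1x 86.0 ang= -13.0 z50=5.4 z97=9.5
red    bin   top   n= 215 x= 609.6 y= 261.5  76.3x 52.7 ang=   5.8 z50=45.3 z97=50.7
red    plate side  n= 422 x= 629.4 y= 123.3 274.6x121.6 ang=  89.0 z50=5.5 z97=10.6
red    bin   side  n= 357 x= 608.0 y= 262.5  78.3x 61.3 ang=   5.7 z50=38.9 z97=49.3
green  plate top   n= 653 x= 608.8 y= 267.4 110.4x 86.3 ang=  10.7 z50=5.2 z97=9.7
green  bin   top   n= 165 x= 629.4 y=  40.0  75.8x 49.6 ang=   5.7 z50=44.6 z97=51.9
green  plate side  n= 238 x= 624.8 y= 161.5 297.4x111.2 ang= -80.6 z50=6.1 z97=12.6
green  bin   side  n= 395 x= 627.3 y=  40.1  77.1x 58.1 ang=   7.7 z50=39.5 z97=48.9
blue   plate top   n= 550 x= 636.2 y=-230.0 110.8x 85.4 ang=   1.7 z50=5.4 z97=9.5
blue   bin   top   n= 153 x= 464.1 y= 154.6  75.4x 50.0 ang=  15.1 z50=45.7 z97=50.6
blue   plate side  n= 734 x= 557.7 y= -49.6 502.7x114.3 ang= -69.3 z50=5.6 z97=10.5
blue   bin   side  n= 410 x= 462.2 y= 155.9  77.6x 59.4 ang=  15.0 z50=40.0 z97=49.2
yellow plate top   n= 814 x= 458.3 y= 159.2 112.1x 86.2 ang=   5.1 z50=5.0 z97=9.0
yellow bin   top   n= 302 x= 640.9 y=-226.1  77.7x 52.8 ang=  -8.3 z50=41.8 z97=50.0
yellow plate side  n= 362 x= 526.3 y= -33.5 518.5x115.9 ang= -68.8 z50=6.0 z97=12.2
yellow bin   side  n= 613 x= 639.0 y=-224.0  76.9x 58.6 ang=  -7.7 z50=40.1 z97=49.0
white  plate top   n=1696 x= 608.8 y= -61.4 426.9x108.1 ang=  22.4 z50=5.7 z97=10.1
white  bin   top   n= 732 x= 607.5 y=  38.8 931.4x249.1 ang=  78.2 z50=36.6 z97=45.5
white  plate side  n=1255 x= 461.0 y=-240.1 347.6x118.2 ang=  86.4 z50=6.0 z97=8.7
white  bin   side  n= 384 x= 541.1 y=-322.1 325.7x 86.2 ang=  37.3 z50=39.7 z97=58.4
[[-0.923  0.384 -0.001]
 [ 0.384  0.923 -0.002]
 [ 0.    -0.002 -1.   ]]
```

```bash
cat > d.py <<'E'
# d.py x y theta z (mm,deg): shifts in tool axes, roll first
import sys
from station import ctrl
import numpy as np
from scipy.spatial.transform import Rotation as R
x,y,th,z=map(float,sys.argv[1:5]);o=ctrl.get_obs()
M=R.from_rotvec(o["tool_rot"]).as_matrix();p=np.array(o["tool_pos"])*1000
cur=np.degrees(np.arctan2(M[1,1],M[0,1]))-90
roll=((cur-th)+90)%180-90
N=M@R.from_rotvec([0,0,np.radians(roll)]).as_matrix()
s=N.T@(np.array([x,y,z])-p)
print(f"t={o['t']:.2f} at {p.round(1)} th={cur:.2f} tilt={np.degrees(np.arccos(-M[2,2])):.2f} open={o['opening']*1000:.1f} grip={o['grip_force']:.1f} F={np.round(o['contact_force'],1)} q6={o['q'][5]:.2f} | roll {np.radians(roll):.4f} then tx {s[0]:.1f} ty {s[1]:.1f} tz {s[2]:.1f}")
E
python3 - <<'E'
from h import *
for n in("top","side"):
    f=np.load(f"pics/{n}0.npz");P=cloud(n,f["im"],f["d"]);Z=P[...,2]
    Q=P[mask(f["im"],"white")&(Z>-.006)&(Z<.016)&(P[...,0]>.38)&(P[...,0]<.56)&(P[...,1]<-.04)&(P[...,1]>-.21)]
    print(n,np.round(rect(Q),1),np.median(Q[:,2]))
    m=(mask(f["im"],"yellow") if n=="top" else mask(f["im"],"yellow"))
E
python3 d.py 628.5 40 6.3 230
```

```text
top [ 469.9 -119.6  111.2   85.8    6.4] 0.005664628639154179
side [ 468.5 -117.4  109.    84.9    6. ] 0.005956507973252478
t=0.10 at [239.6 576.6 230.1] th=-22.57 tilt=0.11 open=85.3 grip=0.0 F=[ 0.4 -0.6 -0.8] q6=-0.12 | roll -0.5038 then tx -327.7 ty -576.1 tz 0.7
```

```bash
r='{"tx":-16.4,"ty":-28.8}'
python3 -m handwheel '[{"roll":-0.1},{"roll":-0.1},{"roll":-0.1},{"roll":-0.1},{"roll":-0.1038},{}]' 85
python3 -m handwheel '[{"tx":-16.4,"ty":-28.8},{"tx":-16.4,"ty":-28.8},{"tx":-16.4,"ty":-28.8},{"tx":-16.4,"ty":-28.8},{"tx":-16.4,"ty":-28.8},{"tx":-16.4,"ty":-28.8},{"tx":-16.4,"ty":-28.8},{"tx":-16.4,"ty":-28.8},{"tx":-16.4,"ty":-28.8},{"tx":-16.4,"ty":-28.8},{"tx":-16.4,"ty":-28.8},{"tx":-16.4,"ty":-28.8}]'
python3 -m handwheel '[{"tx":-16.4,"ty":-28.8},{"tx":-16.4,"ty":-28.8},{"tx":-16.4,"ty":-28.8},{"tx":-16.4,"ty":-28.8},{"tx":-16.4,"ty":-28.8},{"tx":-16.4,"ty":-28.8},{"tx":-16.4,"ty":-28.8},{"tx":-16.4,"ty":-28.8},{},{}]'
python3 d.py 628.4 40 6.3 12
```

```text
t=0.10 at [239.6 576.6 230.1] th=-22.57 tilt=0.11 open=85.3 grip=0.0 F=[ 0.4 -0.6 -0.8] q6=-0.12 | roll -0.5038 then tx -327.8 ty -575.7 tz 218.7$[0]: bad value
$[0]: bad value
$[0]: bad value
```

```bash
python3 -m handwheel '[{"tx":0,"ty":0,"tz":0,"roll":-0.1}]' 85; python3 -m handwheel --help | head -20
```

```text
t: 0.18
tool_pos: [0.2396, 0.5768, 0.2304]
tool_rot: [-0.457, -3.108, 0.002]
contact_force: [0.4, 0.2, -0.4]
opening: 0.0854
grip_force: 0.0invalid input: not JSON, or not a number
```

```bash
python3 -m handwheel '[{"tx":0,"ty":0,"tz":0,"roll":-0.1},{"tx":0,"ty":0,"tz":0,"roll":-0.1},{"tx":0,"ty":0,"tz":0,"roll":-0.1},{"tx":0,"ty":0,"tz":0,"roll":-0.1038}]' >/dev/null
python3 -m handwheel '[{"tx":-16.4,"ty":-28.8,"tz":0,"roll":0},{"tx":-16.4,"ty":-28.8,"tz":0,"roll":0},{"tx":-16.4,"ty":-28.8,"tz":0,"roll":0},{"tx":-16.4,"ty":-28.8,"tz":0,"roll":0},{"tx":-16.4,"ty":-28.8,"tz":0,"roll":0},{"tx":-16.4,"ty":-28.8,"tz":0,"roll":0},{"tx":-16.4,"ty":-28.8,"tz":0,"roll":0},{"tx":-16.4,"ty":-28.8,"tz":0,"roll":0},{"tx":-16.4,"ty":-28.8,"tz":0,"roll":0},{"tx":-16.4,"ty":-28.8,"tz":0,"roll":0},{"tx":-16.4,"ty":-28.8,"tz":0,"roll":0},{"tx":-16.4,"ty":-28.8,"tz":0,"roll":0}]' >/dev/null
python3 -m handwheel '[{"tx":-16.4,"ty":-28.8,"tz":0,"roll":0},{"tx":-16.4,"ty":-28.8,"tz":0,"roll":0},{"tx":-16.4,"ty":-28.8,"tz":0,"roll":0},{"tx":-16.4,"ty":-28.8,"tz":0,"roll":0},{"tx":-16.4,"ty":-28.8,"tz":0,"roll":0},{"tx":-16.4,"ty":-28.8,"tz":0,"roll":0},{"tx":-16.4,"ty":-28.8,"tz":0,"roll":0},{"tx":-16.4,"ty":-28.8,"tz":0,"roll":0},{"tx":0,"ty":0,"tz":0,"roll":0},{"tx":0,"ty":0,"tz":0,"roll":0}]'>/dev/null
python3 d.py 628.4 40 6.3 12
```

```text
t=2.35 at [629.2  39.3 230.3] th=6.15 tilt=0.10 open=84.9 grip=0.0 F=[0.6 1.  0.1] q6=-1.73 | roll -0.0026 then tx 0.4 ty 0.7 tz 218.3
```

```bash
python3 -m handwheel '[{"tx":0.4,"ty":0.7,"tz":35,"roll":0},{"tx":0,"ty":0,"tz":35,"roll":0},{"tx":0,"ty":0,"tz":35,"roll":0},{"tx":0,"ty":0,"tz":35,"roll":0},{"tx":0,"ty":0,"tz":20,"roll":0},{"tx":0,"ty":0,"tz":20,"roll":0},{"tx":0,"ty":0,"tz":15,"roll":0},{"tx":0,"ty":0,"tz":10,"roll":0},{"tx":0,"ty":0,"tz":8,"roll":0},{"tx":0,"ty":0,"tz":5,"roll":0},{"tx":0,"ty":0,"tz":0,"roll":0}]' >/dev/null
python3 d.py 628.4 40 6.3 12
python3 -m handwheel '[{"tx":0,"ty":0,"tz":0,"roll":0},{"tx":0,"ty":0,"tz":0,"roll":0},{"tx":0,"ty":0,"tz":0,"roll":0},{"tx":0,"ty":0,"tz":0,"roll":0},{"tx":0,"ty":0,"tz":0,"roll":0},{"tx":0,"ty":0,"tz":0,"roll":0},{"tx":0,"ty":0,"tz":0,"roll":0},{"tx":0,"ty":0,"tz":0,"roll":0}]' 30 50
python3 d.py 469.2 -118.5 6.2 120
```

```text
t=3.27 at [628.4  41.5  12.9] th=6.32 tilt=0.03 open=85.1 grip=0.0 F=[-0.5 -0.1  0.7] q6=-1.73 | roll 0.0003 then tx 0.1 ty -1.5 tz 0.9
t: 3.93
tool_pos: [0.6298, 0.0411, 0.0149]
tool_rot: [-0.172, 3.134, -0.001]
contact_force: [-0.5, -0.1, 5.8]
opening: 0.0515
grip_force: 55.0
t=3.93 at [629.8  41.1  14.9] th=6.30 tilt=0.15 open=51.5 grip=55.0 F=[-0.5 -0.1  5.8] q6=-1.73 | roll 0.0017 then tx 176.6 ty -141.4 tz -105.5
```

```bash
python3 -m handwheel '[{"tx":0,"ty":0,"tz":-5,"roll":0},{"tx":0,"ty":0,"tz":-15,"roll":0},{"tx":0,"ty":0,"tz":-25,"roll":0},{"tx":0,"ty":0,"tz":-25,"roll":0},{"tx":0,"ty":0,"tz":-20,"roll":0},{"tx":0,"ty":0,"tz":-15,"roll":0}]' | grep -v rot
python3 -m handwheel '[{"tx":10,"ty":-8,"tz":0,"roll":0},{"tx":20,"ty":-16,"tz":0,"roll":0},{"tx":25,"ty":-20,"tz":0,"roll":0},{"tx":25,"ty":-20,"tz":0,"roll":0},{"tx":25,"ty":-20,"tz":0,"roll":0},{"tx":25,"ty":-20,"tz":0,"roll":0},{"tx":20,"ty":-16,"tz":0,"roll":0},{"tx":16,"ty":-12,"tz":0,"roll":0},{"tx":10.6,"ty":-9.4,"tz":0,"roll":0},{"tx":0,"ty":0,"tz":0,"roll":0},{"tx":0,"ty":0,"tz":0,"roll":0},{"tx":0,"ty":0,"tz":0,"roll":0}]' |grep -v rot
python3 d.py 469.2 -118.5 6.2 15.5
```

```text
t: 4.43
tool_pos: [0.6289, 0.0413, 0.1208]
contact_force: [1.1, 0.2, -2.3]
opening: 0.0514
grip_force: 54.2
t: 5.43
tool_pos: [0.468, -0.1183, 0.1174]
contact_force: [1.3, 1.0, -3.1]
opening: 0.0511
grip_force: 54.3
t=5.43 at [ 468.  -118.3  117.4] th=6.29 tilt=0.08 open=51.1 grip=54.3 F=[ 1.3  1.  -3.1] q6=-2.08 | roll 0.0016 then tx -1.3 ty -0.5 tz 101.9
```

```bash
python3 -m handwheel '[{"tx":-1.3,"ty":-0.5,"tz":25,"roll":0},{"tx":0,"ty":0,"tz":25,"roll":0},{"tx":0,"ty":0,"tz":20,"roll":0},{"tx":0,"ty":0,"tz":15,"roll":0},{"tx":0,"ty":0,"tz":8,"roll":0},{"tx":0,"ty":0,"tz":4,"roll":0},{"tx":0,"ty":0,"tz":3,"roll":0},{"tx":0,"ty":0,"tz":2,"roll":0},{"tx":0,"ty":0,"tz":0,"roll":0},{"tx":0,"ty":0,"tz":0,"roll":0}]' | grep -v rot
python3 d.py 469.2 -118.5 6.2 15.5
```

```text
t: 6.27
tool_pos: [0.4707, -0.1193, 0.0172]
contact_force: [0.3, 0.0, -2.4]
opening: 0.0514
grip_force: 54.2
t=6.27 at [ 470.7 -119.3   17.2] th=6.31 tilt=0.10 open=51.4 grip=54.2 F=[ 0.3  0.  -2.4] q6=-2.08 | roll 0.0019 then tx 1.4 ty 0.9 tz 1.7
```

```bash
python3 -m handwheel '[{"tx":0,"ty":0,"tz":0.5,"roll":0},{"tx":0,"ty":0,"tz":0,"roll":0}]' | grep -v rot
python3 d.py 469.2 -118.5 6.2 15.5
```

```text
t: 6.43
tool_pos: [0.4703, -0.1192, 0.0164]
contact_force: [0.3, -0.5, -1.3]
opening: 0.0513
grip_force: 54.2
t=6.43 at [ 470.3 -119.2   16.4] th=6.30 tilt=0.07 open=51.3 grip=54.2 F=[ 0.3 -0.5 -1.3] q6=-2.08 | roll 0.0017 then tx 1.1 ty 0.8 tz 0.9
```

```bash
python3 -m handwheel '[{"tx":0,"ty":0,"tz":1,"roll":0},{"tx":0,"ty":0,"tz":0,"roll":0},{"tx":0,"ty":0,"tz":0,"roll":0}]' | grep -v rot
python3 -m handwheel '[{"tx":0,"ty":0,"tz":1,"roll":0},{"tx":0,"ty":0,"tz":0,"roll":0},{"tx":0,"ty":0,"tz":0,"roll":0}]' | grep -v rot
```

```text
t: 6.68
tool_pos: [0.4699, -0.1191, 0.0149]
contact_force: [-0.3, 0.6, -2.6]
opening: 0.0512
grip_force: 54.2
t: 6.93
tool_pos: [0.4702, -0.1192, 0.0148]
contact_force: [-4.4, 1.0, 5.8]
opening: 0.0514
grip_force: 55.0
```

```bash
python3 -m handwheel '[{"tx":0,"ty":0,"tz":0,"roll":0},{"tx":0,"ty":0,"tz":0,"roll":0},{"tx":0,"ty":0,"tz":0,"roll":0},{"tx":0,"ty":0,"tz":0,"roll":0},{"tx":0,"ty":0,"tz":0,"roll":0},{"tx":0,"ty":0,"tz":0,"roll":0},{"tx":0,"ty":0,"tz":-15,"roll":0},{"tx":0,"ty":0,"tz":-30,"roll":0},{"tx":0,"ty":0,"tz":-30,"roll":0},{"tx":0,"ty":0,"tz":-30,"roll":0},{"tx":0,"ty":0,"tz":0,"roll":0},{"tx":0,"ty":0,"tz":0,"roll":0}]' 85 | grep -v rot
python3 d.py 608.4 262 5.8 15
```

```text
t: 7.93
tool_pos: [0.4715, -0.1197, 0.1213]
contact_force: [-0.9, -0.8, -0.0]
opening: 0.0851
grip_force: 0.0
t=7.93 at [ 471.5 -119.7  121.3] th=6.30 tilt=0.30 open=85.1 grip=0.0 F=[-0.9 -0.8 -0. ] q6=-2.08 | roll 0.0088 then tx -174.2 ty 366.2 tz 106.2
```

```bash
python3 -m handwheel '[{"tx":-14.5,"ty":30.5,"tz":0,"roll":0.0088},{"tx":-14.5,"ty":30.5,"tz":0,"roll":0},{"tx":-14.5,"ty":30.5,"tz":0,"roll":0},{"tx":-14.5,"ty":30.5,"tz":0,"roll":0},{"tx":-14.5,"ty":30.5,"tz":0,"roll":0},{"tx":-14.5,"ty":30.5,"tz":0,"roll":0},{"tx":-14.5,"ty":30.5,"tz":0,"roll":0},{"tx":-14.5,"ty":30.5,"tz":0,"roll":0},{"tx":-14.5,"ty":30.5,"tz":0,"roll":0},{"tx":-14.5,"ty":30.5,"tz":0,"roll":0},{"tx":-14.5,"ty":30.5,"tz":0,"roll":0},{"tx":-14.5,"ty":30.5,"tz":0,"roll":0}]' >/dev/null
python3 -m handwheel '[{"tx":0,"ty":0,"tz":0,"roll":0},{"tx":0,"ty":0,"tz":0,"roll":0},{"tx":0,"ty":0,"tz":0,"roll":0}]' >/dev/null
python3 d.py 608.4 262 5.8 15
python3 - <<'E'
from h import *
v={n:grab(n) for n in("top","side")}
measure(v)
E
python3 d.py 608.4 262 5.8 15
```

```text
t=9.18 at [604.6 262.3 116.7] th=5.81 tilt=0.20 open=84.8 grip=0.0 F=[-0.8 -0.7 -0.1] q6=-1.38 | roll 0.0003 then tx -4.1 ty -0.6 tz 101.7
red    plate top   n=1460 x= 630.7 y=  37.5 111.5x 86.0 ang= -13.1 z50=5.6 z97=9.8
red    plate side  n= 924 x= 631.4 y= 115.8 259.4x124.1 ang=  88.4 z50=5.7 z97=9.3
red    bin   side  n= 362 x= 607.5 y= 263.7  78.1x 59.8 ang=   5.4 z50=38.7 z97=48.8
green  plate top   n=  49 x= 592.6 y= 301.2  25.5x 12.0 ang=   0.1 z50=4.8 z97=8.3
green  bin   top   n= 193 x= 470.8 y=-119.7  75.1x 50.9 ang=   5.5 z50=43.0 z97=50.8
green  plate side  n= 196 x= 554.0 y=  58.2 459.8x125.4 ang=  75.5 z50=6.4 z97=11.5
green  bin   side  n= 465 x= 468.4 y=-119.0  75.7x 56.0 ang=   5.4 z50=40.3 z97=49.3
blue   plate top   n= 552 x= 636.3 y=-230.0 110.5x 86.1 ang=   1.6 z50=5.6 z97=10.1
blue   bin   top   n= 152 x= 464.0 y= 154.5  75.1x 49.8 ang=  15.0 z50=45.6 z97=50.9
blue   plate side  n= 728 x= 563.1 y= -63.3 474.7x114.5 ang= -69.4 z50=5.8 z97=10.3
blue   bin   side  n= 403 x= 462.3 y= 156.1  77.9x 59.0 ang=  13.8 z50=39.4 z97=49.4
yellow plate top   n= 703 x= 458.5 y= 159.0 111.9x 85.6 ang=   5.0 z50=5.2 z97=9.4
yellow bin   top   n= 296 x= 640.5 y=-225.9  76.8x 53.3 ang=  -8.9 z50=41.2 z97=50.6
yellow plate side  n= 368 x= 526.4 y= -33.1 520.5x111.5 ang= -68.1 z50=5.9 z97=12.1
yellow bin   side  n= 613 x= 639.0 y=-224.1  76.8x 57.2 ang=  -8.1 z50=40.0 z97=48.9
white  plate top   n= 850 x= 608.8 y= -62.0 427.8x108.9 ang=  22.5 z50=5.7 z97=10.3
white  bin   top   n= 446 x= 634.9 y=  26.8 926.3x220.4 ang=  72.6 z50=36.8 z97=45.9
white  plate side  n= 466 x= 523.6 y=-120.2 588.7x217.4 ang=  48.3 z50=6.1 z97=9.4
white  bin   side  n= 455 x= 541.4 y=-322.6 324.8x 87.1 ang=  37.1 z50=40.0 z97=58.1
t=9.28 at [605.  261.6 117.6] th=5.74 tilt=0.12 open=84.8 grip=0.0 F=[-0.4 -0.3 -0. ] q6=-1.38 | roll -0.0011 then tx -3.6 ty 0.1 tz 102.6
```

```bash
python3 -m handwheel '[{"tx":-3.6,"ty":0.1,"tz":0,"roll":0},{"tx":0,"ty":0,"tz":25,"roll":0},{"tx":0,"ty":0,"tz":30,"roll":0},{"tx":0,"ty":0,"tz":20,"roll":0},{"tx":0,"ty":0,"tz":15,"roll":0},{"tx":0,"ty":0,"tz":8,"roll":0},{"tx":0,"ty":0,"tz":4,"roll":0},{"tx":0,"ty":0,"tz":0,"roll":0},{"tx":0,"ty":0,"tz":0,"roll":0}]' >/dev/null
python3 d.py 608.4 262 5.8 15
python3 -m handwheel '[{"tx":0,"ty":0,"tz":0,"roll":0},{"tx":0,"ty":0,"tz":0,"roll":0},{"tx":0,"ty":0,"tz":0,"roll":0},{"tx":0,"ty":0,"tz":0,"roll":0},{"tx":0,"ty":0,"tz":0,"roll":0},{"tx":0,"ty":0,"tz":0,"roll":0},{"tx":0,"ty":0,"tz":0,"roll":0},{"tx":0,"ty":0,"tz":0,"roll":0}]' 30 50|grep -v rot
python3 d.py 630 38.5 -13 120
```

```text
t=10.03 at [610.4 263.4  18.2] th=5.79 tilt=0.12 open=84.9 grip=0.0 F=[ 0.2  0.8 -0.2] q6=-1.38 | roll -0.0002 then tx 2.1 ty -1.2 tz 3.2
t: 10.7
tool_pos: [0.6103, 0.2637, 0.0183]
contact_force: [-0.9, -0.5, 6.0]
opening: 0.0511
grip_force: 55.1
t=10.70 at [610.3 263.7  18.3] th=5.80 tilt=0.13 open=51.1 grip=55.1 F=[-0.9 -0.5  6. ] q6=-1.38 | roll 0.3282 then tx -70.0 ty -214.9 tz -101.9
```

```bash
python3 -m handwheel '[{"tx":0,"ty":0,"tz":-5,"roll":0},{"tx":0,"ty":0,"tz":-15,"roll":0},{"tx":0,"ty":0,"tz":-25,"roll":0},{"tx":0,"ty":0,"tz":-25,"roll":0},{"tx":0,"ty":0,"tz":-20,"roll":0},{"tx":0,"ty":0,"tz":-10,"roll":0.06},{"tx":0,"ty":0,"tz":0,"roll":0.1},{"tx":0,"ty":0,"tz":0,"roll":0.1},{"tx":0,"ty":0,"tz":0,"roll":0.0682},{"tx":0,"ty":0,"tz":0,"roll":0}]' | grep -v rot
python3 -m handwheel '[{"tx":-3,"ty":-10,"tz":0,"roll":0},{"tx":-7,"ty":-20,"tz":0,"roll":0},{"tx":-8,"ty":-25,"tz":0,"roll":0},{"tx":-8,"ty":-25,"tz":0,"roll":0},{"tx":-8,"ty":-25,"tz":0,"roll":0},{"tx":-8,"ty":-25,"tz":0,"roll":0},{"tx":-8,"ty":-25,"tz":0,"roll":0},{"tx":-8,"ty":-25,"tz":0,"roll":0},{"tx":-7,"ty":-20,"tz":0,"roll":0},{"tx":-5,"ty":-15,"tz":0,"roll":0},{"tx":0,"ty":0,"tz":0,"roll":0},{"tx":0,"ty":0,"tz":0,"roll":0}]' |grep -v rot
python3 d.py 630 38.5 -13 15
python3 -m handwheel '[{"tx":0,"ty":0,"tz":0,"roll":0}]' >/dev/null
python3 d.py 630 38.5 -13 15
python3 -m handwheel '[{"tx":0,"ty":0,"tz":0,"roll":0}]' >/dev/null
python3 d.py 630 38.5 -13 15
```

```text
t: 11.53
tool_pos: [0.6086, 0.263, 0.1167]
contact_force: [-0.9, 0.4, -3.2]
opening: 0.0509
grip_force: 54.3
t: 12.53
tool_pos: [0.6288, 0.0368, 0.1167]
contact_force: [0.5, -0.0, -3.3]
opening: 0.0512
grip_force: 54.2
t=12.53 at [628.8  36.8 116.7] th=-13.06 tilt=0.04 open=51.2 grip=54.2 F=[ 0.5 -0.  -3.3] q6=-1.40 | roll -0.0010 then tx -0.9 ty 1.9 tz 101.7
t=12.62 at [628.8  38.1 116.7] th=-12.98 tilt=0.04 open=51.1 grip=54.2 F=[-1.2 -0.5 -3.7] q6=-1.40 | roll 0.0004 then tx -1.2 ty 0.6 tz 101.7
t=12.70 at [628.8  38.7 116.6] th=-12.93 tilt=0.03 open=51.2 grip=54.2 F=[ 0.3  0.9 -3.1] q6=-1.40 | roll 0.0012 then tx -1.2 ty 0.0 tz 101.6
```

```bash
python3 -m handwheel '[{"tx":-1,"ty":0.3,"tz":20,"roll":0},{"tx":0,"ty":0,"tz":25,"roll":0},{"tx":0,"ty":0,"tz":20,"roll":0},{"tx":0,"ty":0,"tz":15,"roll":0},{"tx":0,"ty":0,"tz":9,"roll":0},{"tx":0,"ty":0,"tz":5,"roll":0},{"tx":0,"ty":0,"tz":3,"roll":0},{"tx":0,"ty":0,"tz":2,"roll":0},{"tx":0,"ty":0,"tz":0,"roll":0},{"tx":0,"ty":0,"tz":0,"roll":0},{"tx":0,"ty":0,"tz":0,"roll":0}]' | grep -v rot
python3 d.py 630 38.5 -13 15
python3 -m handwheel '[{"tx":0,"ty":0,"tz":0.7,"roll":0},{"tx":0,"ty":0,"tz":0,"roll":0},{"tx":0,"ty":0,"tz":0,"roll":0}]' | grep -v rot
python3 d.py 630 38.5 -13 15
```

```text
t: 13.62
tool_pos: [0.631, 0.038, 0.0189]
contact_force: [0.3, 0.6, -3.8]
opening: 0.0512
grip_force: 54.2
t=13.62 at [631.   38.   18.9] th=-13.01 tilt=0.11 open=51.2 grip=54.2 F=[ 0.3  0.6 -3.8] q6=-1.40 | roll -0.0001 then tx 1.1 ty 0.2 tz 3.9
t: 13.87
tool_pos: [0.631, 0.038, 0.0183]
contact_force: [-0.6, -0.7, 2.4]
opening: 0.0512
grip_force: 54.7
t=13.87 at [631.   38.   18.3] th=-13.01 tilt=0.10 open=51.2 grip=54.7 F=[-0.6 -0.7  2.4] q6=-1.40 | roll -0.0002 then tx 1.1 ty 0.3 tz 3.3
```

Touchdown. Release, lift, and go to the green bin on the white plate.

```bash
python3 -m handwheel '[{"tx":0,"ty":0,"tz":0,"roll":0},{"tx":0,"ty":0,"tz":0,"roll":0},{"tx":0,"ty":0,"tz":0,"roll":0},{"tx":0,"ty":0,"tz":0,"roll":0},{"tx":0,"ty":0,"tz":0,"roll":0},{"tx":0,"ty":0,"tz":0,"roll":0},{"tx":0,"ty":0,"tz":-15,"roll":0},{"tx":0,"ty":0,"tz":-30,"roll":0},{"tx":0,"ty":0,"tz":-30,"roll":0},{"tx":0,"ty":0,"tz":-25,"roll":0},{"tx":0,"ty":0,"tz":0,"roll":0},{"tx":0,"ty":0,"tz":0,"roll":0}]' 85 | grep -v rot
python3 d.py 469.6 -119.3 5.8 15
```

```text
t: 14.87
tool_pos: [0.6321, 0.038, 0.121]
contact_force: [-0.5, -0.6, 0.7]
opening: 0.0848
grip_force: 0.0
t=14.87 at [632.1  38.  121. ] th=-13.00 tilt=0.34 open=84.8 grip=0.0 F=[-0.5 -0.6  0.7] q6=-1.40 | roll -0.3282 then tx 178.2 ty -140.0 tz 105.0
```

```bash
python3 -m handwheel '[{"tx":0,"ty":0,"tz":0,"roll":-0.11},{"tx":0,"ty":0,"tz":0,"roll":-0.11},{"tx":0,"ty":0,"tz":0,"roll":-0.1082},{"tx":25,"ty":-20,"tz":0,"roll":0},{"tx":25,"ty":-20,"tz":0,"roll":0},{"tx":25,"ty":-20,"tz":0,"roll":0},{"tx":25,"ty":-20,"tz":0,"roll":0},{"tx":25,"ty":-20,"tz":0,"roll":0},{"tx":25,"ty":-20,"tz":0,"roll":0},{"tx":25,"ty":-20,"tz":0,"roll":0},{"tx":0,"ty":0,"tz":0,"roll":0},{"tx":0,"ty":0,"tz":0,"roll":0}]' >/dev/null
python3 -m handwheel '[{"tx":0,"ty":0,"tz":0,"roll":0},{"tx":0,"ty":0,"tz":0,"roll":0},{"tx":0,"ty":0,"tz":0,"roll":0}]' >/dev/null
python3 - <<'E' | grep -E "red|green"
from h import *
v={n:grab(n) for n in("top","side")}
measure(v)
E
python3 d.py 469.6 -119.3 5.6 15
```

```text
red    plate top   n= 766 x= 630.3 y=  37.7 111.3x 86.1 ang= -13.4 z50=5.3 z97=9.6
red    bin   top   n= 198 x= 631.1 y=  36.3  77.7x 51.9 ang= -13.2 z50=46.1 z97=50.7
red    plate side  n= 472 x= 629.0 y=  36.8 112.6x 86.7 ang= -12.3 z50=5.7 z97=10.8
red    bin   side  n= 429 x= 628.6 y=  37.8  75.5x 59.3 ang= -13.7 z50=39.0 z97=48.8
green  plate top   n=1461 x= 608.7 y= 267.2 110.6x 86.2 ang=  11.0 z50=5.4 z97=9.7
green  bin   top   n=  73 x= 473.1 y= -97.4  77.4x 27.5 ang= -15.0 z50=43.5 z97=50.7
green  plate side  n= 358 x= 561.4 y=  76.3 511.5x 75.8 ang=  68.7 z50=5.9 z97=11.6
green  bin   side  n= 489 x= 468.4 y=-119.0  76.0x 56.3 ang=   5.3 z50=40.2 z97=49.0
t=16.22 at [ 470.7 -118.2  117. ] th=5.88 tilt=0.02 open=85.0 grip=0.0 F=[0.  0.5 0.1] q6=-2.07 | roll 0.0048 then tx 1.1 ty -1.0 tz 102.0
```

```bash
python3 -m handwheel '[{"tx":1.1,"ty":-0.6,"tz":0,"roll":0},{"tx":0,"ty":0,"tz":25,"roll":0},{"tx":0,"ty":0,"tz":30,"roll":0},{"tx":0,"ty":0,"tz":20,"roll":0},{"tx":0,"ty":0,"tz":15,"roll":0},{"tx":0,"ty":0,"tz":8,"roll":0},{"tx":0,"ty":0,"tz":2,"roll":0},{"tx":0,"ty":0,"tz":0,"roll":0},{"tx":0,"ty":0,"tz":0,"roll":0}]' >/dev/null
python3 d.py 469.6 -119.3 5.6 15
python3 -m handwheel '[{"tx":0,"ty":0,"tz":0,"roll":0},{"tx":0,"ty":0,"tz":0,"roll":0},{"tx":0,"ty":0,"tz":0,"roll":0},{"tx":0,"ty":0,"tz":0,"roll":0},{"tx":0,"ty":0,"tz":0,"roll":0},{"tx":0,"ty":0,"tz":0,"roll":0},{"tx":0,"ty":0,"tz":0,"roll":0},{"tx":0,"ty":0,"tz":0,"roll":0}]' 30 50|grep -v rot
python3 d.py 469.6 -119.3 5.6 15
python3 -m handwheel '[{"tx":0,"ty":0,"tz":-5,"roll":0},{"tx":0,"ty":0,"tz":-15,"roll":0},{"tx":0,"ty":0,"tz":-25,"roll":0},{"tx":0,"ty":0,"tz":-25,"roll":0},{"tx":0,"ty":0,"tz":-20,"roll":0},{"tx":0,"ty":0,"tz":-10,"roll":0},{"tx":0,"ty":0,"tz":0,"roll":0},{"tx":0,"ty":0,"tz":0,"roll":0}]' | grep -v rot
python3 d.py 608.2 267.4 10.8 15
```

```text
t=16.97 at [ 470.2 -119.9   18.2] th=5.81 tilt=0.11 open=85.2 grip=0.0 F=[ 0.2 -0.8  0.1] q6=-2.08 | roll 0.0036 then tx 0.5 ty 0.7 tz 3.2
t: 17.63
tool_pos: [0.4701, -0.1199, 0.0183]
contact_force: [-0.1, 0.1, 6.1]
opening: 0.051
grip_force: 54.8
t=17.63 at [ 470.1 -119.9   18.3] th=5.80 tilt=0.10 open=51.0 grip=54.8 F=[-0.1  0.1  6.1] q6=-2.08 | roll 0.0034 then tx 0.4 ty 0.7 tz 3.3
t: 18.3
tool_pos: [0.4687, -0.1194, 0.1164]
contact_force: [-0.2, 0.8, -3.4]
opening: 0.051
grip_force: 53.7
t=18.30 at [ 468.7 -119.4  116.4] th=5.80 tilt=0.04 open=51.0 grip=53.7 F=[-0.2  0.8 -3.4] q6=-2.08 | roll -0.0873 then tx -209.6 ty 353.8 tz 101.4
```

```bash
python3 -m handwheel '[{"tx":0,"ty":0,"tz":0,"roll":-0.0873},{"tx":-6,"ty":11,"tz":0,"roll":0},{"tx":-11,"ty":19,"tz":0,"roll":0},{"tx":-16,"ty":27,"tz":0,"roll":0},{"tx":-16,"ty":27,"tz":0,"roll":0},{"tx":-16,"ty":27,"tz":0,"roll":0},{"tx":-16,"ty":27,"tz":0,"roll":0},{"tx":-16,"ty":27,"tz":0,"roll":0},{"tx":-16,"ty":27,"tz":0,"roll":0},{"tx":-16,"ty":27,"tz":0,"roll":0},{"tx":-16,"ty":27,"tz":0,"roll":0},{"tx":-16,"ty":27,"tz":0,"roll":0}]' >/dev/null
python3 -m handwheel '[{"tx":-16,"ty":27,"tz":0,"roll":0},{"tx":-16,"ty":27,"tz":0,"roll":0},{"tx":-11,"ty":19,"tz":0,"roll":0},{"tx":-5.6,"ty":7.8,"tz":0,"roll":0},{"tx":0,"ty":0,"tz":0,"roll":0},{"tx":0,"ty":0,"tz":0,"roll":0},{"tx":0,"ty":0,"tz":0,"roll":0},{"tx":0,"ty":0,"tz":0,"roll":0}]' |grep -v rot
python3 d.py 608.2 267.4 10.8 15
python3 -m handwheel '[{"tx":0,"ty":0,"tz":0,"roll":0}]' >/dev/null
python3 d.py 608.2 267.4 10.8 15
```

```text
t: 19.97
tool_pos: [0.6082, 0.2658, 0.1163]
contact_force: [-0.5, 0.9, -2.4]
opening: 0.0513
grip_force: 53.6
t=19.97 at [608.2 265.8 116.3] th=10.73 tilt=0.09 open=51.3 grip=53.6 F=[-0.5  0.9 -2.4] q6=-1.46 | roll -0.0013 then tx -0.4 ty 1.6 tz 101.3
t=20.05 at [608.6 266.  116.9] th=10.72 tilt=0.03 open=50.9 grip=53.6 F=[-0.4 -0.2 -2.3] q6=-1.46 | roll -0.0013 then tx 0.0 ty 1.4 tz 101.9
```

```bash
python3 -m handwheel '[{"tx":0,"ty":1,"tz":20,"roll":0},{"tx":0,"ty":0,"tz":25,"roll":0},{"tx":0,"ty":0,"tz":20,"roll":0},{"tx":0,"ty":0,"tz":15,"roll":0},{"tx":0,"ty":0,"tz":9,"roll":0},{"tx":0,"ty":0,"tz":5,"roll":0},{"tx":0,"ty":0,"tz":3,"roll":0},{"tx":0,"ty":0,"tz":2,"roll":0},{"tx":0,"ty":0,"tz":0,"roll":0},{"tx":0,"ty":0,"tz":0,"roll":0},{"tx":0,"ty":0,"tz":0,"roll":0}]' | grep -v rot
python3 d.py 608.2 267.4 10.8 15
python3 -m handwheel '[{"tx":0,"ty":0,"tz":0.7,"roll":0},{"tx":0,"ty":0,"tz":0,"roll":0},{"tx":0,"ty":0,"tz":0,"roll":0}]' | grep -v rot
python3 d.py 608.2 267.4 10.8 15
```

```text
t: 20.97
tool_pos: [0.6094, 0.2685, 0.0193]
contact_force: [0.4, -0.1, -2.4]
opening: 0.051
grip_force: 53.7
t=20.97 at [609.4 268.5  19.3] th=10.80 tilt=0.11 open=51.0 grip=53.7 F=[ 0.4 -0.1 -2.4] q6=-1.46 | roll 0.0000 then tx 1.4 ty -0.8 tz 4.3
t: 21.22
tool_pos: [0.6094, 0.2685, 0.0184]
contact_force: [0.4, 0.6, -0.4]
opening: 0.0513
grip_force: 53.8
t=21.22 at [609.4 268.5  18.4] th=10.80 tilt=0.10 open=51.3 grip=53.8 F=[ 0.4  0.6 -0.4] q6=-1.46 | roll 0.0001 then tx 1.3 ty -0.8 tz 3.4
```

```bash
python3 -m handwheel '[{"tx":0,"ty":0,"tz":0.4,"roll":0},{"tx":0,"ty":0,"tz":0,"roll":0},{"tx":0,"ty":0,"tz":0,"roll":0}]' | grep force
python3 -m handwheel '[{"tx":0,"ty":0,"tz":0,"roll":0},{"tx":0,"ty":0,"tz":0,"roll":0},{"tx":0,"ty":0,"tz":0,"roll":0},{"tx":0,"ty":0,"tz":0,"roll":0},{"tx":0,"ty":0,"tz":0,"roll":0},{"tx":0,"ty":0,"tz":0,"roll":0},{"tx":0,"ty":0,"tz":-15,"roll":0},{"tx":0,"ty":0,"tz":-30,"roll":0},{"tx":0,"ty":0,"tz":-30,"roll":0},{"tx":0,"ty":0,"tz":-25,"roll":0},{"tx":0,"ty":0,"tz":0,"roll":0},{"tx":0,"ty":0,"tz":0,"roll":0}]' 85 | grep -v rot
python3 d.py 463.2 155.2 14.6 15
```

```text
contact_force: [-2.4, -0.5, 5.3]
grip_force: 54.7
t: 22.47
tool_pos: [0.6105, 0.2688, 0.121]
contact_force: [0.2, -1.3, -1.3]
opening: 0.0845
grip_force: 0.0
t=22.47 at [610.5 268.8 121. ] th=10.80 tilt=0.35 open=84.5 grip=0.0 F=[ 0.2 -1.3 -1.3] q6=-1.46 | roll -0.0663 then tx 171.8 ty -72.9 tz 105.0
```

```bash
python3 -m handwheel '[{"tx":0,"ty":0,"tz":0,"roll":-0.0663},{"tx":28,"ty":-12,"tz":0,"roll":0},{"tx":28,"ty":-12,"tz":0,"roll":0},{"tx":28,"ty":-12,"tz":0,"roll":0},{"tx":28,"ty":-12,"tz":0,"roll":0},{"tx":28,"ty":-12,"tz":0,"roll":0},{"tx":28,"ty":-12,"tz":0,"roll":0},{"tx":0,"ty":0,"tz":0,"roll":0},{"tx":0,"ty":0,"tz":0,"roll":0},{"tx":0,"ty":0,"tz":0,"roll":0},{"tx":0,"ty":0,"tz":0,"roll":0},{"tx":0,"ty":0,"tz":0,"roll":0}]' >/dev/null
python3 - <<'E' | grep -E "green|blue|yellow"
from h import *
v={n:grab(n) for n in("top","side")}
measure(v)
E
python3 d.py 463.2 155.2 14.6 15
```

```text
green  plate top   n= 716 x= 608.8 y= 267.2 110.9x 85.8 ang=  10.8 z50=5.0 z97=9.7
green  bin   top   n= 209 x= 610.4 y= 266.3  76.9x 52.3 ang=  11.0 z50=45.4 z97=50.6
green  plate side  n= 194 x= 604.8 y= 263.9 106.5x 80.0 ang=  10.2 z50=6.0 z97=12.2
green  bin   side  n= 181 x= 607.7 y= 266.7  76.4x 60.1 ang=  10.3 z50=36.5 z97=47.7
blue   plate top   n= 549 x= 636.4 y=-230.0 110.3x 86.7 ang=   1.1 z50=5.5 z97=9.8
blue   plate side  n= 727 x= 563.4 y= -64.0 474.7x113.5 ang= -69.3 z50=5.7 z97=10.6
blue   bin   side  n= 402 x= 462.3 y= 155.2  79.0x 59.6 ang=  14.5 z50=39.9 z97=49.3
yellow plate top   n= 327 x= 414.5 y= 155.2  85.6x 28.4 ang= -80.7 z50=5.2 z97=9.1
yellow bin   top   n= 298 x= 640.6 y=-226.3  76.9x 53.0 ang=  -8.3 z50=42.0 z97=50.9
yellow plate side  n= 367 x= 526.3 y= -34.2 518.3x111.7 ang= -68.5 z50=6.1 z97=11.9
yellow bin   side  n= 615 x= 638.6 y=-224.6  76.1x 55.9 ang=  -7.5 z50=40.1 z97=48.8
t=23.57 at [464.8 156.6 117.1] th=14.63 tilt=0.01 open=85.1 grip=0.0 F=[ 0.7 -0.6  0.1] q6=-1.65 | roll 0.0005 then tx 1.8 ty -1.0 tz 102.1
```

```bash
python3 -m handwheel '[{"tx":1.5,"ty":-0.6,"tz":0,"roll":0},{"tx":0,"ty":0,"tz":25,"roll":0},{"tx":0,"ty":0,"tz":30,"roll":0},{"tx":0,"ty":0,"tz":20,"roll":0},{"tx":0,"ty":0,"tz":15,"roll":0},{"tx":0,"ty":0,"tz":8,"roll":0},{"tx":0,"ty":0,"tz":2,"roll":0},{"tx":0,"ty":0,"tz":0,"roll":0},{"tx":0,"ty":0,"tz":0,"roll":0}]' >/dev/null
python3 d.py 463.2 155.2 14.6 15
python3 -m handwheel '[{"tx":0,"ty":0,"tz":0,"roll":0},{"tx":0,"ty":0,"tz":0,"roll":0},{"tx":0,"ty":0,"tz":0,"roll":0},{"tx":0,"ty":0,"tz":0,"roll":0},{"tx":0,"ty":0,"tz":0,"roll":0},{"tx":0,"ty":0,"tz":0,"roll":0},{"tx":0,"ty":0,"tz":0,"roll":0},{"tx":0,"ty":0,"tz":0,"roll":0}]' 30 50|grep -v rot
python3 -m handwheel '[{"tx":0,"ty":0,"tz":-5,"roll":0},{"tx":0,"ty":0,"tz":-15,"roll":0},{"tx":0,"ty":0,"tz":-25,"roll":0},{"tx":0,"ty":0,"tz":-25,"roll":0},{"tx":0,"ty":0,"tz":-20,"roll":0},{"tx":0,"ty":0,"tz":-10,"roll":0},{"tx":0,"ty":0,"tz":0,"roll":0},{"tx":0,"ty":0,"tz":0,"roll":0}]' | grep -v rot
python3 d.py 469.2 -118.5 6.2 15
```

```text
t=24.32 at [463.9 155.4  18.1] th=14.60 tilt=0.11 open=84.9 grip=0.0 F=[0.2 0.3 0.5] q6=-1.65 | roll 0.0001 then tx 0.7 ty -0.1 tz 3.1
t: 24.98
tool_pos: [0.4638, 0.1555, 0.0182]
contact_force: [-0.4, 0.5, 4.6]
opening: 0.0513
grip_force: 54.6
t: 25.65
tool_pos: [0.4623, 0.1551, 0.1162]
contact_force: [0.2, 0.1, -4.2]
opening: 0.051
grip_force: 53.8
t=25.65 at [462.3 155.1 116.2] th=14.60 tilt=0.05 open=51.0 grip=53.8 F=[ 0.2  0.1 -4.2] q6=-1.65 | roll 0.1466 then tx 22.6 ty -272.7 tz 101.3
```

```bash
python3 -m handwheel '[{"tx":0,"ty":0,"tz":0,"roll":0.0733},{"tx":0,"ty":0,"tz":0,"roll":0.0733}]' >/dev/null
python3 -m handwheel '[{"tx":1,"ty":-12,"tz":0,"roll":0},{"tx":2,"ty":-22,"tz":0,"roll":0},{"tx":2,"ty":-28,"tz":0,"roll":0},{"tx":2,"ty":-28,"tz":0,"roll":0},{"tx":2,"ty":-28,"tz":0,"roll":0},{"tx":2,"ty":-28,"tz":0,"roll":0},{"tx":2,"ty":-28,"tz":0,"roll":0},{"tx":2,"ty":-28,"tz":0,"roll":0},{"tx":2,"ty":-28,"tz":0,"roll":0},{"tx":2,"ty":-22,"tz":0,"roll":0},{"tx":2,"ty":-14,"tz":0,"roll":0},{"tx":1.6,"ty":-6.7,"tz":0,"roll":0}]' >/dev/null
python3 -m handwheel '[{"tx":0,"ty":0,"tz":0,"roll":0},{"tx":0,"ty":0,"tz":0,"roll":0},{"tx":0,"ty":0,"tz":0,"roll":0},{"tx":0,"ty":0,"tz":0,"roll":0}]' >/dev/null
python3 d.py 469.2 -118.5 6.2 15
python3 -m handwheel '[{"tx":0,"ty":0,"tz":20,"roll":0},{"tx":0,"ty":0,"tz":25,"roll":0},{"tx":0,"ty":0,"tz":20,"roll":0},{"tx":0,"ty":0,"tz":15,"roll":0},{"tx":0,"ty":0,"tz":9,"roll":0},{"tx":0,"ty":0,"tz":5,"roll":0},{"tx":0,"ty":0,"tz":3,"roll":0},{"tx":0,"ty":0,"tz":2,"roll":0},{"tx":0,"ty":0,"tz":0,"roll":0},{"tx":0,"ty":0,"tz":0,"roll":0},{"tx":0,"ty":0,"tz":0,"roll":0}]' | grep -v rot
python3 -m handwheel '[{"tx":0,"ty":0,"tz":0.9,"roll":0},{"tx":0,"ty":0,"tz":0,"roll":0},{"tx":0,"ty":0,"tz":0,"roll":0}]' | grep -v rot
python3 d.py 469.2 -118.5 6.2 15
```

```text
t=27.15 at [ 469.7 -117.4  116.6] th=6.29 tilt=0.04 open=51.4 grip=53.7 F=[ 0.1  1.1 -3.6] q6=-2.08 | roll 0.0015 then tx 0.5 ty -1.1 tz 101.6
t: 28.07
tool_pos: [0.4706, -0.1186, 0.0189]
contact_force: [0.3, 0.6, -3.4]
opening: 0.051
grip_force: 53.8
t: 28.32
tool_pos: [0.4707, -0.1187, 0.0182]
contact_force: [-1.1, 0.1, 2.8]
opening: 0.0511
grip_force: 54.4
t=28.32 at [ 470.7 -118.7   18.2] th=6.20 tilt=0.09 open=51.1 grip=54.4 F=[-1.1  0.1  2.8] q6=-2.08 | roll -0.0000 then tx 1.4 ty 0.3 tz 3.2
```

Release; on to the yellow bin at (639.8, -225.2, -8).

```bash
python3 -m handwheel '[{"tx":0,"ty":0,"tz":0,"roll":0},{"tx":0,"ty":0,"tz":0,"roll":0},{"tx":0,"ty":0,"tz":0,"roll":0},{"tx":0,"ty":0,"tz":0,"roll":0},{"tx":0,"ty":0,"tz":0,"roll":0},{"tx":0,"ty":0,"tz":0,"roll":0},{"tx":0,"ty":0,"tz":-15,"roll":0},{"tx":0,"ty":0,"tz":-30,"roll":0},{"tx":0,"ty":0,"tz":-30,"roll":0},{"tx":0,"ty":0,"tz":-25,"roll":0},{"tx":0,"ty":0,"tz":0,"roll":0},{"tx":0,"ty":0,"tz":0,"roll":0}]' 85 | grep -v rot
python3 d.py 639.8 -225.2 -8.2 15
```

```text
t: 29.32
tool_pos: [0.4712, -0.1189, 0.1192]
contact_force: [0.2, -0.4, 0.9]
opening: 0.0849
grip_force: 0.0
t=29.32 at [ 471.2 -118.9  119.2] th=6.20 tilt=0.25 open=84.9 grip=0.0 F=[ 0.2 -0.4  0.9] q6=-2.08 | roll 0.2513 then tx -181.6 ty -81.1 tz 105.1
```

```bash
python3 -m handwheel '[{"tx":0,"ty":0,"tz":0,"roll":0.0838},{"tx":0,"ty":0,"tz":0,"roll":0.0838},{"tx":0,"ty":0,"tz":0,"roll":0.0837},{"tx":-30.3,"ty":-13.5,"tz":0,"roll":0},{"tx":-30.3,"ty":-13.5,"tz":0,"roll":0},{"tx":-30.3,"ty":-13.5,"tz":0,"roll":0},{"tx":-30.3,"ty":-13.5,"tz":0,"roll":0},{"tx":-30.3,"ty":-13.5,"tz":0,"roll":0},{"tx":-30.3,"ty":-13.5,"tz":0,"roll":0},{"tx":0,"ty":0,"tz":0,"roll":0},{"tx":0,"ty":0,"tz":0,"roll":0},{"tx":0,"ty":0,"tz":0,"roll":0}]' >/dev/null
python3 -m handwheel '[{"tx":0,"ty":0,"tz":0,"roll":0},{"tx":0,"ty":0,"tz":0,"roll":0}]' >/dev/null
python3 - <<'E' | grep -E "blue|yellow"
from h import *
v={n:grab(n) for n in("top","side")}
measure(v)
E
python3 d.py 639.8 -225.2 -8.2 15
```

```text
blue   plate top   n= 299 x= 636.2 y=-206.5 111.4x 38.7 ang=   3.0 z50=5.0 z97=9.7
blue   bin   top   n= 214 x= 471.2 y=-119.1  75.1x 50.6 ang=   6.0 z50=42.5 z97=51.0
blue   plate side  n= 740 x= 558.3 y=-213.2 283.0x 83.4 ang= -26.7 z50=5.7 z97=10.3
blue   bin   side  n= 544 x= 469.1 y=-119.2  76.9x 56.1 ang=   6.2 z50=40.0 z97=49.3
yellow plate top   n=1555 x= 458.4 y= 159.2 112.6x 86.1 ang=   5.0 z50=5.4 z97=9.7
yellow bin   top   n=  96 x= 626.8 y=-200.9  53.9x 21.3 ang=  15.7 z50=40.4 z97=50.7
yellow plate side  n= 840 x= 526.1 y= -31.7 518.7x125.3 ang= -70.0 z50=5.9 z97=10.2
yellow bin   side  n= 610 x= 638.9 y=-224.2  77.0x 56.5 ang=  -8.2 z50=39.8 z97=48.9
t=30.58 at [ 637.7 -223.8  117.4] th=-8.18 tilt=0.01 open=85.1 grip=0.0 F=[ 0.3 -0.1 -0.5] q6=-1.88 | roll 0.0004 then tx -2.3 ty -1.0 tz 102.4
```

```bash
python3 -m handwheel '[{"tx":-2,"ty":-0.7,"tz":0,"roll":0},{"tx":0,"ty":0,"tz":25,"roll":0},{"tx":0,"ty":0,"tz":30,"roll":0},{"tx":0,"ty":0,"tz":20,"roll":0},{"tx":0,"ty":0,"tz":15,"roll":0},{"tx":0,"ty":0,"tz":8,"roll":0},{"tx":0,"ty":0,"tz":2,"roll":0},{"tx":0,"ty":0,"tz":0,"roll":0},{"tx":0,"ty":0,"tz":0,"roll":0}]' >/dev/null
python3 d.py 639.8 -225.2 -8.2 15
python3 -m handwheel '[{"tx":0,"ty":0,"tz":0,"roll":0},{"tx":0,"ty":0,"tz":0,"roll":0},{"tx":0,"ty":0,"tz":0,"roll":0},{"tx":0,"ty":0,"tz":0,"roll":0},{"tx":0,"ty":0,"tz":0,"roll":0},{"tx":0,"ty":0,"tz":0,"roll":0},{"tx":0,"ty":0,"tz":0,"roll":0},{"tx":0,"ty":0,"tz":0,"roll":0}]' 30 50|grep -v rot
python3 -m handwheel '[{"tx":0,"ty":0,"tz":-5,"roll":0},{"tx":0,"ty":0,"tz":-15,"roll":0},{"tx":0,"ty":0,"tz":-25,"roll":0},{"tx":0,"ty":0,"tz":-25,"roll":0},{"tx":0,"ty":0,"tz":-20,"roll":0},{"tx":0,"ty":0,"tz":-10,"roll":0},{"tx":0,"ty":0,"tz":0,"roll":0},{"tx":0,"ty":0,"tz":0,"roll":0}]' | grep -v rot
python3 d.py 457.8 159.2 5.0 15
```

```text
t=31.33 at [ 641.3 -225.9   18.8] th=-8.20 tilt=0.15 open=84.8 grip=0.0 F=[0.  0.4 1.1] q6=-1.88 | roll 0.0000 then tx 1.6 ty 0.5 tz 3.8
t: 32.0
tool_pos: [0.6411, -0.2258, 0.0186]
contact_force: [0.4, -0.3, 5.0]
opening: 0.0513
grip_force: 55.4
t: 32.67
tool_pos: [0.6399, -0.2253, 0.1169]
contact_force: [0.1, -0.8, -3.8]
opening: 0.051
grip_force: 54.5
t=32.67 at [ 639.9 -225.3  116.9] th=-8.20 tilt=0.01 open=51.0 grip=54.5 F=[ 0.1 -0.8 -3.8] q6=-1.88 | roll -0.2303 then tx 147.8 ty 398.9 tz 102.0
```

```bash
python3 -m handwheel '[{"tx":0,"ty":0,"tz":0,"roll":-0.0768},{"tx":0,"ty":0,"tz":0,"roll":-0.0768},{"tx":0,"ty":0,"tz":0,"roll":-0.0767},{"tx":5,"ty":12,"tz":0,"roll":0},{"tx":8,"ty":20,"tz":0,"roll":0},{"tx":10.4,"ty":28,"tz":0,"roll":0},{"tx":10.4,"ty":28,"tz":0,"roll":0},{"tx":10.4,"ty":28,"tz":0,"roll":0},{"tx":10.4,"ty":28,"tz":0,"roll":0},{"tx":10.4,"ty":28,"tz":0,"roll":0},{"tx":10.4,"ty":28,"tz":0,"roll":0}]' >/dev/null
python3 -m handwheel '[{"tx":10.4,"ty":28,"tz":0,"roll":0},{"tx":10.4,"ty":28,"tz":0,"roll":0},{"tx":10.4,"ty":28,"tz":0,"roll":0},{"tx":10.4,"ty":28,"tz":0,"roll":0},{"tx":10.4,"ty":28,"tz":0,"roll":0},{"tx":10.4,"ty":28,"tz":0,"roll":0},{"tx":6.5,"ty":20,"tz":0,"roll":0},{"tx":3.5,"ty":10.9,"tz":0,"roll":0}]' >/dev/null
python3 -m handwheel '[{"tx":0,"ty":0,"tz":0,"roll":0},{"tx":0,"ty":0,"tz":0,"roll":0},{"tx":0,"ty":0,"tz":0,"roll":0},{"tx":0,"ty":0,"tz":0,"roll":0},{"tx":0,"ty":0,"tz":0,"roll":0},{"tx":0,"ty":0,"tz":0,"roll":0}]' >/dev/null
python3 d.py 457.8 159.2 5.0 15
```

```text
t=34.75 at [458.5 158.4 117.1] th=4.91 tilt=0.01 open=51.3 grip=54.4 F=[ 0.2  0.1 -3.9] q6=-1.48 | roll -0.0016 then tx 0.6 ty 0.9 tz 102.1
```

```bash
python3 -m handwheel '[{"tx":1,"ty":0.5,"tz":20,"roll":0},{"tx":0,"ty":0,"tz":25,"roll":0},{"tx":0,"ty":0,"tz":20,"roll":0},{"tx":0,"ty":0,"tz":15,"roll":0},{"tx":0,"ty":0,"tz":9,"roll":0},{"tx":0,"ty":0,"tz":5,"roll":0},{"tx":0,"ty":0,"tz":3,"roll":0},{"tx":0,"ty":0,"tz":2,"roll":0},{"tx":0,"ty":0,"tz":0,"roll":0},{"tx":0,"ty":0,"tz":0,"roll":0},{"tx":0,"ty":0,"tz":0,"roll":0}]' | grep -v rot
python3 -m handwheel '[{"tx":0,"ty":0,"tz":0.9,"roll":0},{"tx":0,"ty":0,"tz":0,"roll":0},{"tx":0,"ty":0,"tz":0,"roll":0}]' | grep -v rot
python3 d.py 457.8 159.2 5 15
```

```text
t: 35.67
tool_pos: [0.4578, 0.1597, 0.019]
contact_force: [-0.6, -0.1, -3.7]
opening: 0.0513
grip_force: 54.4
t: 35.92
tool_pos: [0.4579, 0.1597, 0.0186]
contact_force: [-3.9, 0.2, 6.0]
opening: 0.0514
grip_force: 55.4
t=35.92 at [457.9 159.7  18.6] th=5.00 tilt=0.08 open=51.4 grip=55.4 F=[-3.9  0.2  6. ] q6=-1.48 | roll 0.0000 then tx 0.1 ty -0.5 tz 3.6
```

```bash
python3 -m handwheel '[{"tx":0,"ty":0,"tz":0,"roll":0},{"tx":0,"ty":0,"tz":0,"roll":0},{"tx":0,"ty":0,"tz":0,"roll":0},{"tx":0,"ty":0,"tz":0,"roll":0},{"tx":0,"ty":0,"tz":0,"roll":0},{"tx":0,"ty":0,"tz":0,"roll":0},{"tx":0,"ty":0,"tz":-15,"roll":0},{"tx":0,"ty":0,"tz":-30,"roll":0},{"tx":0,"ty":0,"tz":-30,"roll":0},{"tx":0,"ty":0,"tz":-25,"roll":0},{"tx":0,"ty":0,"tz":0,"roll":0},{"tx":0,"ty":0,"tz":0,"roll":0}]' 85 | grep -v rot
python3 d.py 469.8 -119.1 6.1 15
```

```text
t: 36.92
tool_pos: [0.4585, 0.1598, 0.1192]
contact_force: [-0.2, 0.5, -1.0]
opening: 0.0852
grip_force: 0.0
t=36.92 at [458.5 159.8 119.2] th=5.00 tilt=0.25 open=85.2 grip=0.0 F=[-0.2  0.5 -1. ] q6=-1.48 | roll -0.0192 then tx 18.9 ty -278.6 tz 104.1
```

```bash
python3 -m handwheel '[{"tx":1.9,"ty":-27.9,"tz":0,"roll":-0.0192},{"tx":1.9,"ty":-27.9,"tz":0,"roll":0},{"tx":1.9,"ty":-27.9,"tz":0,"roll":0},{"tx":1.9,"ty":-27.9,"tz":0,"roll":0},{"tx":1.9,"ty":-27.9,"tz":0,"roll":0},{"tx":1.9,"ty":-27.9,"tz":0,"roll":0},{"tx":1.9,"ty":-27.9,"tz":0,"roll":0},{"tx":1.9,"ty":-27.9,"tz":0,"roll":0},{"tx":1.9,"ty":-27.9,"tz":0,"roll":0},{"tx":1.9,"ty":-27.9,"tz":0,"roll":0},{"tx":0,"ty":0,"tz":0,"roll":0},{"tx":0,"ty":0,"tz":0,"roll":0}]' >/dev/null
python3 -m handwheel '[{"tx":0,"ty":0,"tz":0,"roll":0},{"tx":0,"ty":0,"tz":0,"roll":0},{"tx":0,"ty":0,"tz":0,"roll":0},{"tx":0,"ty":0,"tz":0,"roll":0}]' >/dev/null
python3 - <<'E' | grep -E "blue|yellow"
from h import *
v={n:grab(n) for n in("top","side")}
measure(v)
E
python3 d.py 469.8 -119.1 6.1 15
```

```text
blue   plate top   n=1444 x= 636.8 y=-230.6 111.2x 85.4 ang=   1.7 z50=5.7 z97=10.2
blue   bin   top   n=  81 x= 474.4 y= -98.2  80.5x 30.6 ang= -15.1 z50=44.9 z97=50.0
blue   plate side  n=1590 x= 560.7 y=-210.3 277.7x111.8 ang= -14.1 z50=5.7 z97=9.2
blue   bin   side  n= 548 x= 469.0 y=-119.0  76.2x 55.4 ang=   6.1 z50=40.4 z97=49.1
yellow plate top   n= 850 x= 458.4 y= 159.2 112.2x 86.3 ang=   5.3 z50=5.2 z97=9.7
yellow bin   top   n= 182 x= 457.8 y= 157.7  76.5x 52.2 ang=   5.1 z50=46.7 z97=50.7
yellow plate side  n= 286 x= 437.0 y= 163.0  98.5x 74.9 ang= -82.4 z50=5.9 z97=11.1
yellow bin   side  n= 273 x= 446.1 y= 158.7  58.2x 56.9 ang= -86.2 z50=38.7 z97=49.5
t=38.35 at [ 467.4 -119.3  117.2] th=6.16 tilt=0.00 open=85.2 grip=0.0 F=[ 0.  -0.4  0.9] q6=-2.08 | roll 0.0011 then tx -2.4 ty -0.1 tz 102.2
```

```bash
python3 -m handwheel '[{"tx":-1.8,"ty":0.1,"tz":0,"roll":0},{"tx":0,"ty":0,"tz":25,"roll":0},{"tx":0,"ty":0,"tz":30,"roll":0},{"tx":0,"ty":0,"tz":20,"roll":0},{"tx":0,"ty":0,"tz":15,"roll":0},{"tx":0,"ty":0,"tz":8,"roll":0},{"tx":0,"ty":0,"tz":2,"roll":0},{"tx":0,"ty":0,"tz":0,"roll":0},{"tx":0,"ty":0,"tz":0,"roll":0}]' >/dev/null
python3 d.py 469.8 -119.1 6.1 15
python3 -m handwheel '[{"tx":0,"ty":0,"tz":0,"roll":0},{"tx":0,"ty":0,"tz":0,"roll":0},{"tx":0,"ty":0,"tz":0,"roll":0},{"tx":0,"ty":0,"tz":0,"roll":0},{"tx":0,"ty":0,"tz":0,"roll":0},{"tx":0,"ty":0,"tz":0,"roll":0},{"tx":0,"ty":0,"tz":0,"roll":0},{"tx":0,"ty":0,"tz":0,"roll":0}]' 30 50|grep -v rot
python3 -m handwheel '[{"tx":0,"ty":0,"tz":-5,"roll":0},{"tx":0,"ty":0,"tz":-15,"roll":0},{"tx":0,"ty":0,"tz":-25,"roll":0},{"tx":0,"ty":0,"tz":-25,"roll":0},{"tx":0,"ty":0,"tz":-20,"roll":0},{"tx":0,"ty":0,"tz":-10,"roll":0},{"tx":0,"ty":0,"tz":0,"roll":0},{"tx":0,"ty":0,"tz":0,"roll":0}]' | grep -v rot
python3 d.py 636 -229.8 1.6 15
```

```text
t=39.10 at [ 470.  -120.    18.3] th=6.10 tilt=0.11 open=85.3 grip=0.0 F=[ 0.2 -0.2 -0.4] q6=-2.08 | roll 0.0000 then tx 0.2 ty 0.9 tz 3.3
t: 39.77
tool_pos: [0.47, -0.12, 0.0184]
contact_force: [-0.6, 0.8, 6.6]
opening: 0.0513
grip_force: 54.9
t: 40.43
tool_pos: [0.4686, -0.1194, 0.1164]
contact_force: [0.1, 0.1, -3.9]
opening: 0.0511
grip_force: 53.9
t=40.43 at [ 468.6 -119.4  116.4] th=6.10 tilt=0.05 open=51.1 grip=53.9 F=[ 0.1  0.1 -3.9] q6=-2.08 | roll 0.0785 then tx -164.4 ty -115.0 tz 101.2
```

```bash
python3 -m handwheel '[{"tx":0,"ty":0,"tz":0,"roll":0.0785},{"tx":-8,"ty":-6,"tz":0,"roll":0},{"tx":-16,"ty":-11,"tz":0,"roll":0},{"tx":-22,"ty":-15.4,"tz":0,"roll":0},{"tx":-22,"ty":-15.4,"tz":0,"roll":0},{"tx":-22,"ty":-15.4,"tz":0,"roll":0},{"tx":-22,"ty":-15.4,"tz":0,"roll":0},{"tx":-22,"ty":-15.4,"tz":0,"roll":0},{"tx":-16,"ty":-11,"tz":0,"roll":0},{"tx":-9,"ty":-6,"tz":0,"roll":0},{"tx":-5.4,"ty":-4,"tz":0,"roll":0}]' >/dev/null
python3 -m handwheel '[{"tx":0,"ty":0,"tz":0,"roll":0},{"tx":0,"ty":0,"tz":0,"roll":0},{"tx":0,"ty":0,"tz":0,"roll":0},{"tx":0,"ty":0,"tz":0,"roll":0},{"tx":0,"ty":0,"tz":0,"roll":0},{"tx":0,"ty":0,"tz":0,"roll":0}]' >/dev/null
python3 d.py 636 -229.8 1.6 15
python3 -m handwheel '[{"tx":0,"ty":0,"tz":20,"roll":0},{"tx":0,"ty":0,"tz":25,"roll":0},{"tx":0,"ty":0,"tz":20,"roll":0},{"tx":0,"ty":0,"tz":15,"roll":0},{"tx":0,"ty":0,"tz":9,"roll":0},{"tx":0,"ty":0,"tz":5,"roll":0},{"tx":0,"ty":0,"tz":2,"roll":0},{"tx":0,"ty":0,"tz":0,"roll":0},{"tx":0,"ty":0,"tz":0,"roll":0},{"tx":0,"ty":0,"tz":0,"roll":0}]' | grep -v rot
python3 d.py 636 -229.8 1.6 15
```

```text
t=41.85 at [ 636.4 -229.7  117.4] th=1.62 tilt=0.01 open=51.3 grip=53.8 F=[ 1.   0.4 -3.8] q6=-2.06 | roll 0.0004 then tx 0.4 ty -0.1 tz 102.4
t: 42.68
tool_pos: [0.6377, -0.2305, 0.0228]
contact_force: [-0.3, 0.2, -3.5]
opening: 0.0508
grip_force: 53.8
t=42.68 at [ 637.7 -230.5   22.8] th=1.60 tilt=0.15 open=50.8 grip=53.8 F=[-0.3  0.2 -3.5] q6=-2.06 | roll 0.0000 then tx 1.7 ty 0.7 tz 7.8
```

```bash
python3 -m handwheel '[{"tx":0.7,"ty":0.3,"tz":2,"roll":0},{"tx":0,"ty":0,"tz":1.5,"roll":0},{"tx":0,"ty":0,"tz":0,"roll":0},{"tx":0,"ty":0,"tz":0,"roll":0}]' | grep force
python3 -m handwheel '[{"tx":0,"ty":0,"tz":0.7,"roll":0},{"tx":0,"ty":0,"tz":0,"roll":0},{"tx":0,"ty":0,"tz":0,"roll":0}]' | grep -v rot
```

```text
contact_force: [-0.3, -0.3, 0.1]
grip_force: 54.1
t: 43.27
tool_pos: [0.6364, -0.23, 0.0185]
contact_force: [-3.2, 1.3, 5.1]
opening: 0.0511
grip_force: 54.7
```

Landed. Release, lift well clear and back off toward the robot.

```bash
python3 -m handwheel '[{"tx":0,"ty":0,"tz":0,"roll":0},{"tx":0,"ty":0,"tz":0,"roll":0},{"tx":0,"ty":0,"tz":0,"roll":0},{"tx":0,"ty":0,"tz":0,"roll":0},{"tx":0,"ty":0,"tz":0,"roll":0},{"tx":0,"ty":0,"tz":0,"roll":0},{"tx":0,"ty":0,"tz":-15,"roll":0},{"tx":0,"ty":0,"tz":-30,"roll":0},{"tx":0,"ty":0,"tz":-30,"roll":0},{"tx":0,"ty":0,"tz":-30,"roll":0},{"tx":0,"ty":0,"tz":-30,"roll":0},{"tx":0,"ty":0,"tz":-30,"roll":0}]' 85 | grep -v rot
python3 -m handwheel '[{"tx":30,"ty":0,"tz":0,"roll":0},{"tx":30,"ty":0,"tz":0,"roll":0},{"tx":30,"ty":0,"tz":0,"roll":0},{"tx":30,"ty":0,"tz":0,"roll":0},{"tx":30,"ty":0,"tz":0,"roll":0},{"tx":30,"ty":0,"tz":0,"roll":0},{"tx":30,"ty":0,"tz":0,"roll":0},{"tx":0,"ty":0,"tz":0,"roll":0},{"tx":0,"ty":0,"tz":0,"roll":0},{"tx":0,"ty":0,"tz":0,"roll":0}]' | grep -v rot
python3 - <<'E' | grep -v white
from h import *
v={n:grab(n) for n in("top","side")}
measure(v)
for n in v: cv2.imwrite(f"pics/{n}_end.png",cv2.resize(v[n][0][...,::-1],(800,600),interpolation=cv2.INTER_CUBIC))
E
```

```text
t: 44.27
tool_pos: [0.6359, -0.2297, 0.185]
contact_force: [0.8, -0.0, -0.2]
opening: 0.0844
grip_force: 0.0
t: 45.1
tool_pos: [0.4266, -0.2359, 0.1833]
contact_force: [0.1, 0.3, -0.8]
opening: 0.0847
grip_force: 0.0
red    plate top   n= 764 x= 630.6 y=  37.5 112.6x 86.0 ang= -13.1 z50=5.2 z97=9.7
red    bin   top   n= 197 x= 631.0 y=  36.3  77.3x 52.0 ang= -13.1 z50=46.0 z97=51.1
red    plate side  n= 467 x= 628.4 y=  37.8 109.9x 92.4 ang= -11.8 z50=5.9 z97=11.4
red    bin   side  n= 431 x= 629.0 y=  38.6  75.5x 59.2 ang= -14.4 z50=38.4 z97=48.7
green  plate top   n= 722 x= 609.0 y= 267.1 111.2x 86.2 ang=  10.5 z50=4.9 z97=9.5
green  bin   top   n= 222 x= 610.1 y= 266.4  76.7x 52.7 ang=  10.5 z50=45.2 z97=50.2
green  plate side  n= 232 x= 610.1 y= 252.5 109.0x 55.0 ang=   9.2 z50=6.1 z97=11.9
green  bin   side  n= 292 x= 606.8 y= 268.4  78.4x 59.3 ang=  11.5 z50=39.2 z97=48.7
blue   plate top   n= 638 x= 636.4 y=-230.1 110.6x 86.1 ang=   1.3 z50=5.5 z97=10.0
blue   bin   top   n= 310 x= 637.9 y=-231.6  77.0x 53.8 ang=   1.4 z50=42.4 z97=50.7
blue   plate side  n= 722 x= 635.2 y=-230.2 114.7x 83.7 ang=  -0.1 z50=5.7 z97=11.4
blue   bin   side  n= 623 x= 635.8 y=-229.7  77.6x 55.1 ang=   1.2 z50=40.0 z97=48.9
yellow plate top   n= 842 x= 458.5 y= 159.4 112.3x 86.2 ang=   5.4 z50=5.4 z97=9.5
yellow bin   top   n= 184 x= 457.9 y= 157.7  76.7x 52.1 ang=   5.1 z50=46.5 z97=51.1
yellow plate side  n= 192 x= 421.1 y= 161.5  98.9x 38.8 ang= -85.2 z50=6.1 z97=10.9
```

View pics/top_end.png

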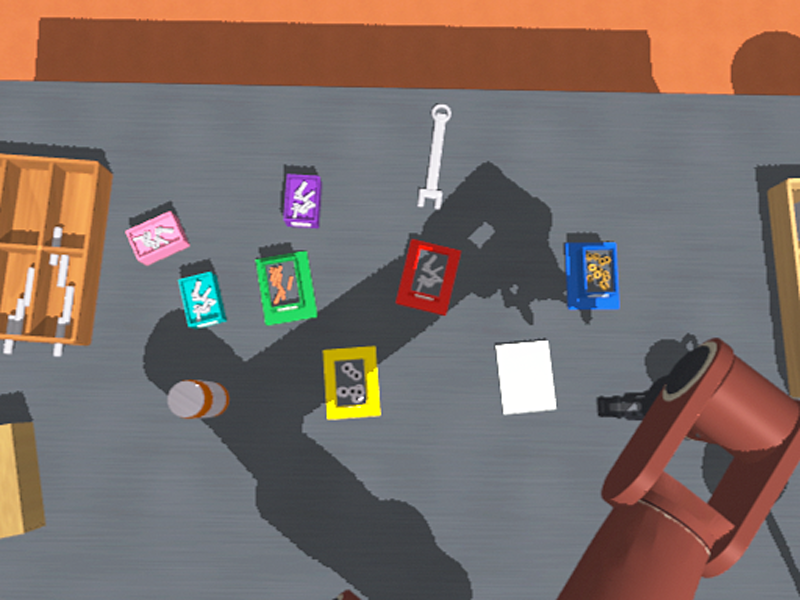

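View pics/side_end.png

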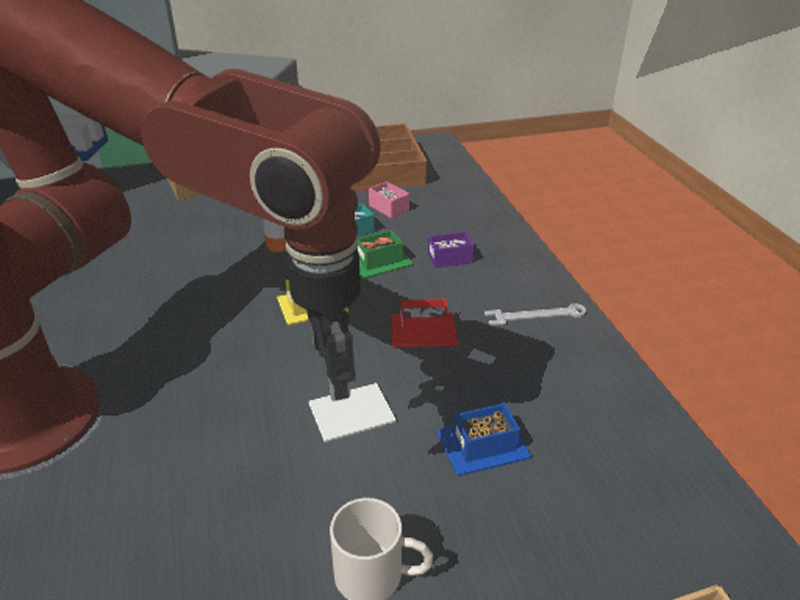

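Each bin now stands on its own plate: green at (286,287), red (428,277), yellow (352,382), blue (593,275). The white plate (525,377) is empty, the can at (198,398) hasn't moved, and the gripper touches nothing.

```bash
python3 -c "
from station import ctrl
print(ctrl.finish_job())"
```

```text
the job is handed in; nothing more can be done
None
```

The job is handed in at about 45 s: all four bins stand upright on their own plates, about 2 mm or less off centre and about 1° or less off line by the cameras, the white plate is empty and the spray can was not touched.

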